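# Hold the can press open with the hand pad

### The arm

A 6-joint arm with a two-finger parallel gripper is mounted at the origin on the work surface. World frame = base frame: x ahead of the robot, y to its left, z up, the work surface at z = 0. Lengths are in m, angles in rad, forces in N, time in s.
With the tool pointing down it reaches from about 0.4 to 0.925 m from the base axis. Payload 3.4 kg.
Tool frame: the origin (TCP) lies at the very end of the fingers, on their centre line; the grasp point (between the pads) lies 19 mm behind it; z points along the fingers, y is the line along which they close (so a half turn about z gives the same grasp; the last joint's range is limited). The gripper opens to 85 mm and grips with 20 to 120 N. Pads are 22 mm wide; open, the fingers measure 114 mm over their backs; the gripper's body (76 mm by 85 mm) begins 54 mm behind the grasp point. The pads swing forward as they close: fully open they stand 13 mm farther back than shut.
Start: joints at [1.065, 0.307, 1.506, -0, 1.328, -0.073], TCP at [0.241, 0.522, 0.231] pointing down, gripper open.
Joint ranges: [-3.12, 3.12], [-1.05, 2.28], [0.14, 2.33], [-1.42, 4.57], [0.1, 2.73], [-2.68, 2.68]. Speed limits (rad/s): [2.57, 2.57, 3.14, 3.14, 3.14, 3.14].

### API

Orientations are given as a rotation vector (axis times angle).
In Python, from workcell import arm, optics gives the robot as it stands. The module is installed in compiled form; this text tells all that it offers.
- The arm moves only by the shell command python3 -m pendant 'ROWS' [FORCE]. ROWS is JSON, a list of rows, each an object with "twist": the turn, a rotation vector about the tool's x, y, z in degrees, a list of three; "xyz": the shift along the tool's x, y, z in mm, a list of three; "claw": the opening, from 0 (shut) to 1 (fully open). A call has 1 to 12 rows; each row is the pose to reach, as a shift and turn from the pose commanded when the call began, along the tool's axes at that moment; what a row does not reach only later rows make up. A row lasts 1/8 s, in which the tool goes at most 62.5 mm and 10.7 degrees, less where a joint would pass 70% of its speed; a pose out of reach is approached as far as the arm can. A call with a gripper value outside its range is refused whole. The fingers move at their own pace and stop on an object; FORCE is the grip in N (left out, the last holds). Time passes only in rows, so rows that repeat a pose let the fingers close. It gives the time, the measured TCP pose, the force, the opening and the grip force at its end, in the units of the state.
- arm.read_state(): the state, without advancing time (a new reading comes with each control period).
- optics.grab_frame(name): name is "scene" or "top"; returns the picture (400x640x3 uint8, red, green, blue); there is no depth.
- optics.camera_model(name): a dict with "camera_matrix" (3x3 intrinsics, pixels), "extrinsics" (4x4, takes a point from camera to world coordinates). Camera axes: x right, y down, z forward; pixel columns grow to the right and rows downward; lengths in m; the calibration is good to about 2 mm. A picture is of the moment at which its call begins. camera_model takes no time and is no camera call.
- arm.close_job(): hands the job in; it is judged then, once.
The state is a dict: "time_s": time; "joint_positions": joint angles; "joint_velocities": joint speeds; "tau": joint torques, N m; "tcp_pos": TCP position; "orientation": TCP orientation; "wrist_force": force on the tool from outside, world axes, zero at the start; "torque": the same for the moment, N m; "grip_width": finger opening in m; "grasp_force": force on a finger pad.
Only numpy, scipy, OpenCV 4.12 (cv2) and the standard library are available. Lean on these libraries where they do the work, as an engineer would, in place of code of your own. Each camera call takes 0.05 s, during which the arm holds its last target. There are 200 camera calls.

### The job

The can press is closed by a spring, and pushing its front crossbar down lifts the plate at the back. Pick up the loose black U-shaped hand pad, drape it over the crossbar between the two fork arms, and push down on the pad (never on the bare lever) until the bar is level with the brass collar on the gauge rod beside its end, without going clearly past it. Keep it pressed there and finish while still holding it down, so that I can take the flattened can out; do not shift the collar, and leave the bottles and other things standing where they are.

Things in the scene. Friction and masses are not known exactly. Their poses are not given: they have to be found in the camera images.
- pad: Loose black rigid hand pad, an upside-down U channel standing on its two legs: 38 mm across (its x), 70 mm long (its y), 52 mm tall, about 0.12 kg. Legs 6 mm thick, 40 mm tall; slot 26 mm wide, open below and at both ends; solid crown 12 mm thick on top. Origin: centre of the underside (leg feet). Grip it across the 38 mm.
- pad_seat (a point): Point inside the pad's slot, 33 mm above its feet and 19 mm below its top, on its centre line: where the bar's axis lies when the pad rests fully down on the bar. Axes as the pad's.
- rocker: Spring-loaded lever of the can press. Origin: middle of its pivot, 100 mm above the shelf; y along the pivot (left), x to the plate at the back, z up at rest; axes turn with it. On its -x side a fork of two 12 mm arms, 144 mm clear between, rises at 0.5 rad to a level crossbar 190 mm from the pivot. Spring: about 7 N down on the bar starts it, 14 N at 0.5 rad; it springs back when let go.
- bar_mid (a point): Middle of the round steel crossbar (14 mm diameter), on its axis. Axes as the rocker's. Its height is 100 mm + 190 mm x sin(0.5 - a), a being the press angle in rad: 0 at rest (191 mm), stop at 0.7.
- bar_end (a point): Left end of the crossbar, on its axis, 103 mm along the rocker's y from the middle; it passes close beside the collar.
- press: Fixed base of the can press: grey plate 340 x 180 x 12 mm with two cheeks, 98 mm apart outside and reaching 118 mm above the shelf, carrying the pivot. Origin: on the shelf, 40 mm in front of the pivot; its x points away from the fork, z up. A 10 mm thick upright gauge rod, 200 mm tall, stands 147 mm in front of the origin and 127 mm to its left.
- collar_mark (a point): Centre of the brass collar clamped on the gauge rod: a disc 32 mm in diameter, 16 mm tall. Its height differs from time to time (105 to 155 mm). Its z is up.
- brown_bottle: Bystander: brown glass bottle, 60 mm diameter, 170 mm tall. Origin: centre of the underside.
- jug: Bystander: small red plastic jug with white twist cap and a side handle, 72 mm diameter, 126 mm tall. Origin: centre of the underside.
- pet0: Bystander: clear PET bottle, 68 mm diameter, 220 mm tall, right side of the shelf. Origin: centre of the underside.
- pet1: Bystander: clear PET bottle, 68 mm diameter, 220 mm tall, left side of the shelf. Origin: centre of the underside.
- tin: Bystander: upright can, 66 mm diameter, 100 mm tall. Origin: centre of the underside.
- jar_lid: Bystander: flat steel jar lid, 72 mm diameter, 14 mm thick. Origin: centre of the underside.

How it is judged:
On the way, in this order (a step that is already met when the one before it is completed fails the run):
1. the pad is draped over the crossbar between the fork arms (x of pad_seat in the frame of bar_mid between -0.012 and 0.012 m and z of pad_seat in the frame of bar_mid between -0.012 and 0.012 m and y of pad_seat in the frame of bar_mid between -0.045 and 0.045 m and angle between the y axis of pad and the y axis of rocker, either way round below 0.25 rad), for 0.1 s.
2. the bar is pressed level with the collar through the pad (all of step 1 and z of bar_end in the frame of collar_mark between -0.009 and 0.009 m and contact force between pad and rocker above 4 N and contact force between any of the fingers, the arm and pad above 3 N), for 0.5 s.
At the end, for the whole second after the job is handed in: Still holding: pad astride the bar (seat within 12 mm of its axis, 45 mm of its middle, 0.25 rad), robot pushing pad over 3 N, pad pushing bar over 4 N, bare lever under 3 N, bar end within 9 mm of collar mid height; collar moved under 8 mm, bystanders under 30 mm and 0.3 rad (all of step 2 and not (contact force between any of the arm, the fingers and rocker above 3 N) and distance of collar_mark from where it was at the start of the episode below 0.008 m and distance of each of brown_bottle, jug, pet0, pet1, tin, jar_lid from where it was at the start of the episode below 0.03 m and angle between each of brown_bottle, jug, pet0, pet1, tin, jar_lid's own z axis and vertical below 0.3 rad); the arm keeps its last pose, push and grip.
It fails at once if the robot pushes on the bare lever (over 3 N) (contact force between any of the arm, the fingers and rocker above 3 N).
It fails at once if the bar is pushed clearly past the collar (over 22 mm below its middle) (z of bar_end in the frame of collar_mark below -0.022 m).
It fails at once if the collar is shifted by 8 mm or more (distance of collar_mark from where it was at the start of the episode above 0.008 m).
It fails at once if a bystander is moved over 30 mm or tipped (distance of any of brown_bottle, jug, pet0, pet1, tin, jar_lid from where it was at the start of the episode above 0.03 m or angle between any of brown_bottle, jug, pet0, pet1, tin, jar_lid's own z axis and vertical above 0.3 rad).
It also fails if it takes over 51 s, if anything falls off the work surface, if the arm or the gripper's body presses on something with over 40 N, if the wrist force passes 120 N, or if a joint passes its speed limit or range.

## Working session

There is one attempt and no reset: what is moved stays moved. The work goes in short steps, Python scripts to look and compute and a shell command to move; the robot and the scene stay as the last step left them, time stands still between calls to the robot, and variables do not carry over. Pictures are saved under pics/ and viewed, at most 12 in all, crops included, and the job is handed in when it is done.

```bash
mkdir -p pics; python3 - <<'E'
from workcell import arm, optics
import cv2,numpy as np
for n in("scene","top"):
    f=optics.grab_frame(n); cv2.imwrite(f"pics/{n}0.png",f[:,:,::-1]); m=optics.camera_model(n)
    print(n,np.round(m["camera_matrix"],1).tolist(),np.round(m["extrinsics"],3).tolist())
s=arm.read_state();print(s)
E
```

```text
scene [[407.5, 0.0, 326.3], [0.0, 407.5, 202.3], [0.0, 0.0, 1.0]] [[-0.756, 0.428, -0.495, 1.231], [0.654, 0.47, -0.593, 0.808], [-0.021, -0.772, -0.635, 0.97], [0.0, 0.0, 0.0, 1.0]]
top [[454.1, 0.0, 315.4], [0.0, 454.1, 206.0], [0.0, 0.0, 1.0]] [[0.014, -0.986, 0.165, 0.33], [-1.0, -0.014, 0.003, -0.008], [-0.001, -0.165, -0.986, 1.419], [0.0, 0.0, 0.0, 1.0]]
{'time_s': 0.1, 'joint_positions': array([ 1.06551778e+00,  3.07494552e-01,  1.50752273e+00,  5.24941239e-06,
        1.32842817e+00, -7.35101546e-02]), 'joint_velocities': array([-0.00106562, -0.00250317, -0.0024518 , -0.00113247, -0.00017475,
       -0.00078681]), 'tau': array([-1.01046146e-03, -4.58533502e+01, -2.52605546e+01, -3.03465167e-04,
        5.66496601e-03, -4.78917752e-05]), 'tcp_pos': array([0.24034717, 0.52167044, 0.23048281]), 'orientation': array([-6.72851646e-01, -3.06814516e+00,  2.78659195e-03]), 'wrist_force': array([ 0.78027337,  0.28007809, -0.23351944]), 'torque': array([-0.0037034 , -0.04146678,  0.02358893]), 'grasp_force': 0.0, 'grip_width': 0.08554945642625401}
```

View pics/scene0.png

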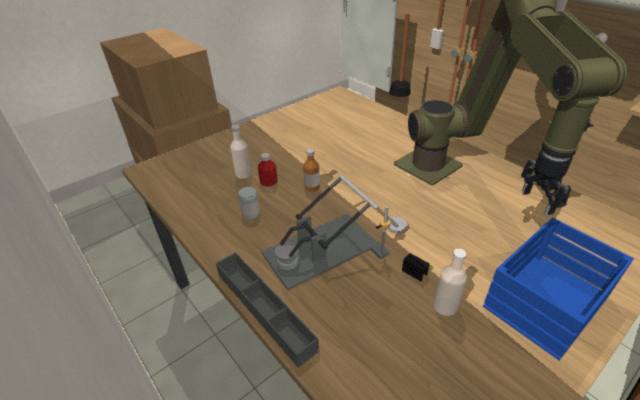

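View pics/top0.png

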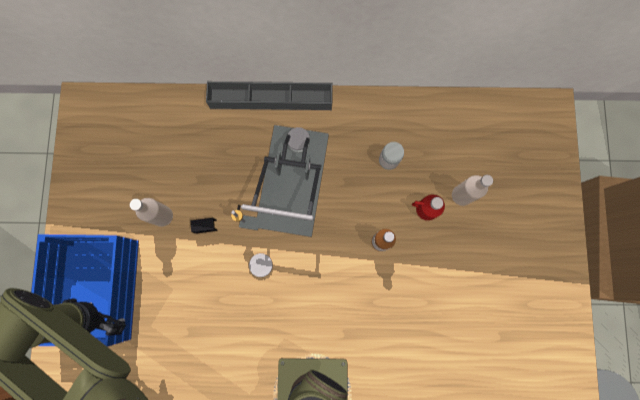

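The scene view shows the pad at about (415,267), the collar at (382,224) and the bar from (341,178) to (375,208). In the top view the pad is at (204,226), the collar at (237,215) and the bar from (243,208) to (313,217). I'll enlarge both for exact pixels.

```bash
python3 - <<'E'
import cv2,numpy as np
a=cv2.imread("pics/scene0.png")[165:285,325:445]; b=cv2.imread("pics/top0.png")[190:245,185:325]
cv2.imwrite("pics/sc1.png",cv2.resize(a,None,fx=5,fy=5,interpolation=cv2.INTER_CUBIC))
cv2.imwrite("pics/tp1.png",cv2.resize(b,None,fx=5.7,fy=5.7,interpolation=cv2.INTER_CUBIC))
E
```

```text
(no output)
```

View pics/sc1.png

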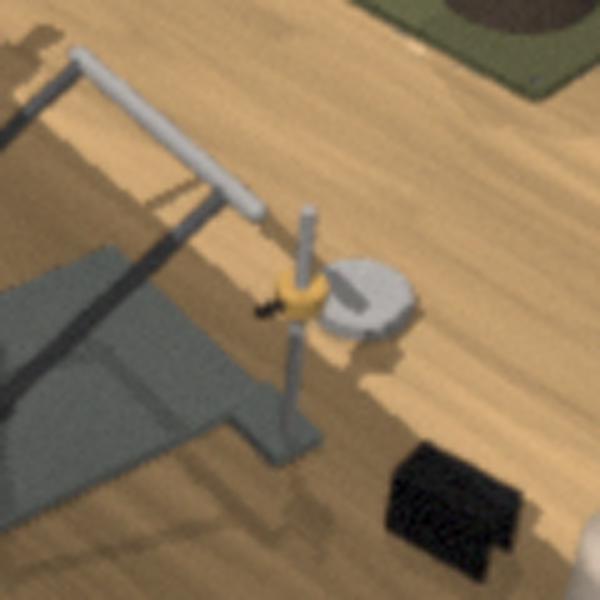

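View pics/tp1.png

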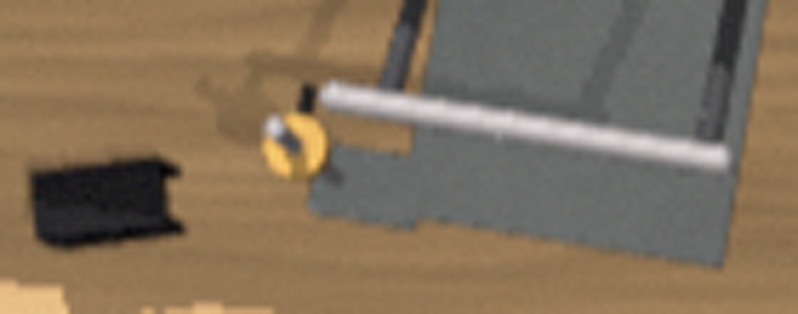

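The crops give these full-image pixels. Scene: bar ends (340.6,175.4) and (377.4,207.4), collar (385.4,223.8), rod top (386.8,206.6). Top: bar ends (241.5,206.7) and (312.9,217.5), collar (236.8,215.8), rod top (232.9,212.3). The pad is too dark to pick out its edges, so I'll stretch the contrast, and triangulate the rest.

```bash
cat > h.py <<'E'
from workcell import optics
import numpy as np
def ray(n,p):
    m=optics.camera_model(n);K=np.array(m["camera_matrix"]);E=np.array(m["extrinsics"])
    d=E[:3,:3]@np.linalg.solve(K,[p[0],p[1],1]);return E[:3,3],d/np.linalg.norm(d)
def plane(n,p,z):
    o,d=ray(n,p);return o+d*(z-o[2])/d[2]
def tri(ps,pt):
    o,d=ray("scene",ps);q,e=ray("top",pt)
    t=np.linalg.lstsq(np.c_[d,-e],q-o,rcond=None)[0];a,b=o+t[0]*d,q+t[1]*e
    return (a+b)/2,np.linalg.norm(a-b)
def proj(n,P):
    m=optics.camera_model(n);q=np.linalg.inv(np.array(m["extrinsics"]))@np.r_[P,1];u=np.array(m["camera_matrix"])@q[:3];return u[:2]/u[2]
E
python3 - <<'E'
from h import *
import cv2
for n,a,b in[("barL",(377.4,207.4),(241.5,206.7)),("barR",(340.6,175.4),(312.9,217.5)),("collar",(385.4,223.8),(236.8,215.8)),("rodtop",(386.8,206.6),(232.9,212.3))]:
    P,e=tri(a,b);print(n,P.round(4),round(e,4))
A=cv2.imread("pics/scene0.png")[245:290,395:435];B=cv2.imread("pics/top0.png")[210:242,184:224]
g=lambda x:np.clip(x.astype(float)*6,0,255).astype(np.uint8)
r=lambda x:cv2.resize(g(x),None,fx=9.5,fy=9.5,interpolation=cv2.INTER_NEAREST)
c=np.zeros((430,780,3),np.uint8);a,b=r(A),r(B);c[:a.shape[0],:a.shape[1]]=a;c[:b.shape[0],390:390+b.shape[1]]=b
cv2.imwrite("pics/pad.png",c)
E
```

```text
barL [0.529  0.2    0.1908] 0.0036
barR [0.5005 0.005  0.1902] 0.0074
collar [0.5123 0.2225 0.1303] 0.0033
rodtop [0.5122 0.2215 0.1978] 0.0032
```

View pics/pad.png

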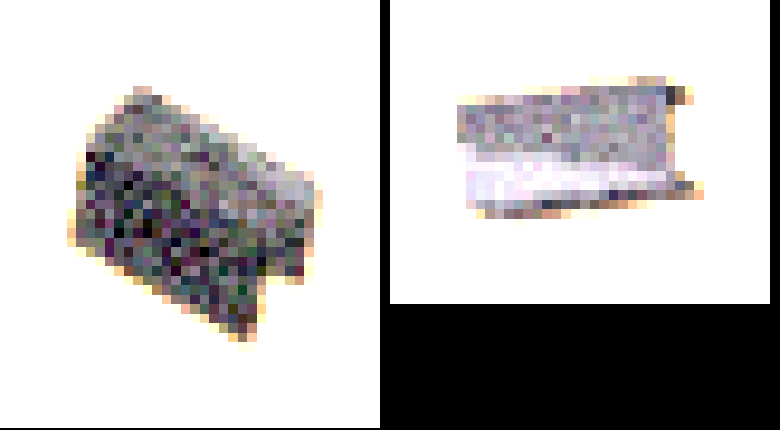

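The stretched view shows the pad crown. In the top view its corners are at crop (462,103), (668,82), (682,188) and (475,215). In the scene view they are at (140,90), (315,185), (268,245) and (88,150). I'll triangulate the crown and check the bar and press geometry.

```bash
python3 - <<'E'
from h import *
T=[np.array([184+(u-390)/9.5,210+v/9.5]) for u,v in[(462,103),(668,82),(682,188),(475,215)]]
S=[np.array([395+u/9.5,245+v/9.5]) for u,v in[(140,90),(315,185),(268,245),(88,150)]]
P,e=tri(np.mean(S,0),np.mean(T,0));print("crown",P.round(4),e)
X=np.array([plane("top",p,.052) for p in T]);print(X.round(4));Y=np.array([plane("scene",p,.052) for p in S]);print(Y.round(4))
print(X.mean(0),Y.mean(0))
for n,p in[("top",(241.5,206.7)),("top",(312.9,217.5)),("scene",(377.4,207.4)),("scene",(340.6,175.4))]:print(plane(n,p,.191).round(4))
print(plane("top",(236.8,215.8),.13),plane("scene",(385.4,223.8),.13))
from workcell import arm
from scipy.spatial.transform import Rotation as R
M=R.from_rotvec(arm.read_state()["orientation"]).as_matrix();print(M.round(3))
E
```

```text
crown [0.4937 0.3404 0.0399] 0.0035819634885111387
[[0.507  0.3718 0.052 ]
 [0.5148 0.3063 0.052 ]
 [0.4808 0.3001 0.052 ]
 [0.4712 0.3655 0.052 ]]
[[0.4911 0.313  0.052 ]
 [0.4818 0.3758 0.052 ]
 [0.512  0.3816 0.052 ]
 [0.5232 0.3189 0.052 ]]
[0.49344397 0.3359142  0.052     ] [0.5020252  0.34731807 0.052     ]
[0.5301 0.1986 0.191 ]
[0.503  0.0024 0.191 ]
[0.5279 0.2014 0.191 ]
[0.4991 0.0089 0.191 ]
[0.51340011 0.22124707 0.13      ] [0.51088547 0.22347482 0.13      ]
[[-0.908  0.418 -0.001]
 [ 0.418  0.908 -0.002]
 [ 0.    -0.002 -1.   ]]
```

The pad centre is about (0.495, 0.340) with yaw +0.145. The bar middle is about (0.514, 0.098, 0.191) with yaw −0.145, and the collar height is about 0.130. I'll move over the pad at the present height.

```bash
python3 -m pendant '[{"twist":[0,0,8],"xyz":[-45,-9,0],"claw":1},{"twist":[0,0,16],"xyz":[-88,-17,0],"claw":1},{"twist":[0,0,24],"xyz":[-132,-25,0],"claw":1},{"twist":[0,0,32],"xyz":[-176,-34,0],"claw":1},{"twist":[0,0,40],"xyz":[-220,-42,0],"claw":1},{"twist":[0,0,48],"xyz":[-264,-50,0],"claw":1},{"twist":[0,0,57],"xyz":[-308,-59,0],"claw":1},{"twist":[0,0,57],"xyz":[-308,-59,0],"claw":1},{"twist":[0,0,57],"xyz":[-308,-59,60],"claw":1},{"twist":[0,0,57],"xyz":[-308,-59,110],"claw":1},{"twist":[0,0,57],"xyz":[-308,-59,110],"claw":1},{"twist":[0,0,57],"xyz":[-308,-59,110],"claw":1}]' 60
cat > look.py <<'E'
import sys,cv2
from h import *
from workcell import arm
from scipy.spatial.transform import Rotation as R
s=arm.read_state();M=R.from_rotvec(s["orientation"]).as_matrix()
print(s["time_s"],s["tcp_pos"].round(4),M.round(3).tolist(),s["wrist_force"].round(2),s["grip_width"],s["grasp_force"])
if len(sys.argv)>1:
    P=np.array(eval(sys.argv[2]));t=[]
    for n in("scene","top"):
        f=optics.grab_frame(n)[:,:,::-1];u,v=proj(n,P).astype(int);w=70 if n=="scene" else 60
        x,y=np.clip(u-w,0,640-2*w),np.clip(v-w,0,400-2*w);print(n,x,y,390/2/w)
        t.append(cv2.resize(np.ascontiguousarray(f[y:y+2*w,x:x+2*w]),(390,390),interpolation=cv2.INTER_CUBIC))
    cv2.imwrite(f"pics/{sys.argv[1]}.png",np.hstack(t))
E
python3 look.py a "[.495,.34,.07]"
```

```text
time_s: 1.6
tcp_pos: [0.4961, 0.3408, 0.1226]
orientation: [2.054, 2.377, 0.002]
wrist_force: [-0.2, -0.8, 0.5]
grip_width: 0.0854
grasp_force: 0.0
1.6 [0.4961 0.3408 0.1226] [[-0.145, 0.989, 0.001], [0.989, 0.145, 0.001], [0.001, 0.001, -1.0]] [-0.23 -0.85  0.45] 0.08535596188996589 0.0
scene 346 185 2.7857142857142856
top 140 164 3.25
```

View pics/a.png

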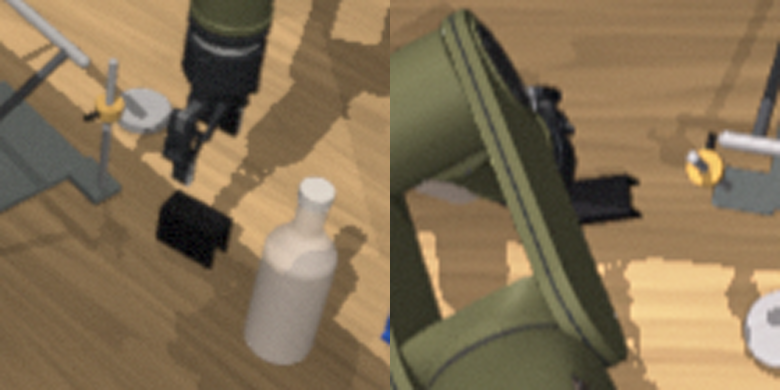

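The open fingers sit above the pad (scene crop about (195,225)) and both legs are clear of them. I'll descend and close.

```bash
python3 -m pendant '[{"twist":[0,0,0],"xyz":[0,0,30],"claw":1},{"twist":[0,0,0],"xyz":[0,0,60],"claw":1},{"twist":[0,0,0],"xyz":[0,0,90],"claw":1},{"twist":[0,0,0],"xyz":[0,0,109],"claw":1},{"twist":[0,0,0],"xyz":[0,0,109],"claw":1},{"twist":[0,0,0],"xyz":[0,0,109],"claw":0.2},{"twist":[0,0,0],"xyz":[0,0,109],"claw":0.2},{"twist":[0,0,0],"xyz":[0,0,109],"claw":0.2},{"twist":[0,0,0],"xyz":[0,0,109],"claw":0.2},{"twist":[0,0,0],"xyz":[0,0,109],"claw":0.2},{"twist":[0,0,0],"xyz":[0,0,109],"claw":0.2}]' 60
python3 look.py
```

```text
time_s: 3.08
tcp_pos: [0.4965, 0.3403, 0.0137]
orientation: [2.055, 2.375, 0.004]
wrist_force: [-1.3, -0.4, 5.8]
grip_width: 0.0372
grasp_force: 60.7
3.075 [0.4965 0.3403 0.0137] [[-0.144, 0.99, 0.002], [0.99, 0.144, 0.001], [0.001, 0.002, -1.0]] [-1.29 -0.35  5.75] 0.03720607542520446 60.686314702034
```

Gripped at 37 mm width with 60 N. I'll lift, then carry the pad to above the bar, passing over the rod with the feet at about 0.24 m.

```bash
python3 -m pendant '[{"twist":[0,0,0],"xyz":[0,0,-50],"claw":0.2},{"twist":[0,0,0],"xyz":[0,0,-105],"claw":0.2},{"twist":[0,0,0],"xyz":[0,0,-160],"claw":0.2},{"twist":[0,0,0],"xyz":[0,0,-215],"claw":0.2},{"twist":[0,0,0],"xyz":[0,0,-240],"claw":0.2},{"twist":[0,0,3],"xyz":[-45,-3,-240],"claw":0.2},{"twist":[0,0,7],"xyz":[-95,-7,-240],"claw":0.2},{"twist":[0,0,11],"xyz":[-145,-11,-240],"claw":0.2},{"twist":[0,0,14],"xyz":[-195,-14,-240],"claw":0.2},{"twist":[0,0,16.5],"xyz":[-242,-18,-240],"claw":0.2},{"twist":[0,0,16.5],"xyz":[-242,-18,-240],"claw":0.2},{"twist":[0,0,16.5],"xyz":[-242,-18,-240],"claw":0.2}]' 60
python3 look.py b "[.514,.12,.2]"
```

```text
time_s: 4.58
tcp_pos: [0.5124, 0.0977, 0.2522]
orientation: [-2.376, -2.055, -0.0]
wrist_force: [1.0, 0.0, -1.4]
grip_width: 0.0375
grasp_force: 60.7
4.575 [0.5124 0.0977 0.2522] [[0.144, 0.99, -0.0], [0.99, -0.144, 0.001], [0.001, -0.0, -1.0]] [ 1.03  0.03 -1.39] 0.03754368648457031 60.694268345832825
scene 291 120 2.7857142857142856
top 209 152 3.25
```

View pics/b.png

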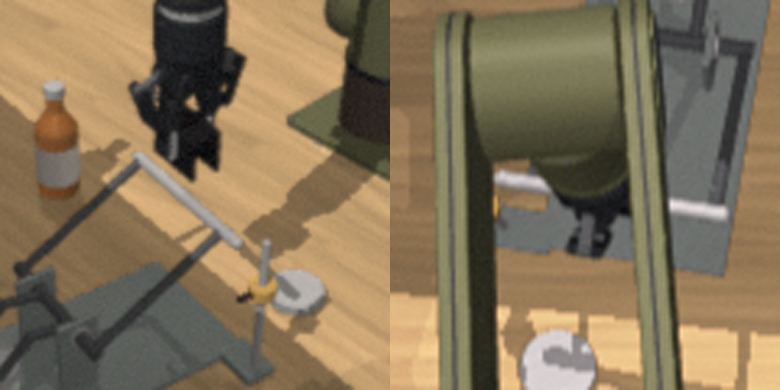

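The pad is held level above the bar's middle. Its leg feet in the scene crop are at about (183,180) and (217,175), with the bar running from (138,158) to (238,243). I'll check these pixels against the expected pad geometry.

```bash
python3 - <<'E'
from h import *
c=np.array([.5124,.0977]);ax=np.array([.99,-.144]);ay=np.array([.144,.99])
for sx in(-.019,.019):
  for sy in(-.035,.035):
    p=proj("scene",[*(c+sx*ax+sy*ay),.2385]);print(sx,sy,((p-[291,120])*2.7857).round(0))
c=np.array([.5140,.0965])
for sy in(-.103,.103):print("bar",((proj("scene",[*(c+sy*ay),.191])-[291,120])*2.7857).round(0),((proj("top",[*(c+sy*ay),.191])-[209,152])*3.25).round(0))
E
python3 - <<'E'
import cv2
i=cv2.imread("pics/b.png")[80:260,80:300];import numpy as np
cv2.imwrite("pics/b2.png",cv2.resize(np.clip(i.astype(float)*1.6,0,255).astype('uint8'),None,fx=3.2,fy=3.2))
E
```

```text
-0.019 -0.035 [179. 138.]
-0.019 0.035 [217. 169.]
0.019 -0.035 [151. 149.]
0.019 0.035 [189. 181.]
bar [130. 149.] [347. 218.]
bar [238. 243.] [106. 179.]
```

View pics/b2.png

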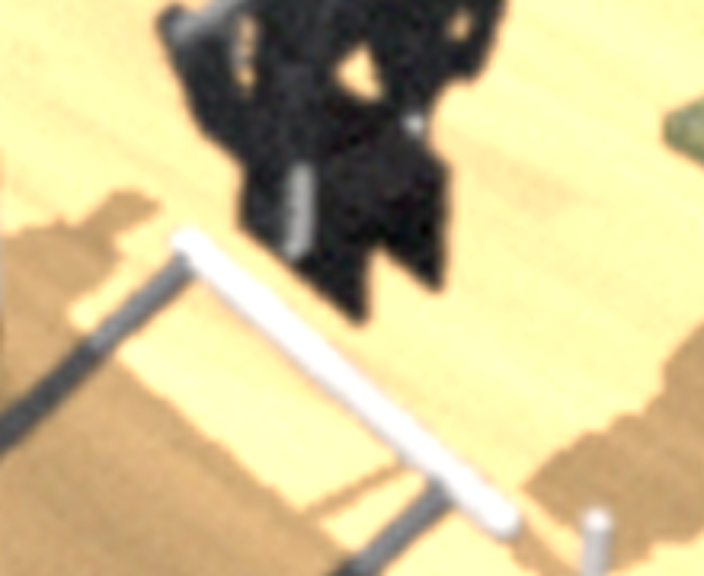

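The legs match the prediction within about 1.5 mm. The bar's left end and line match too. Its right end is just shorter than symmetric. I'll lower the pad over the bar with a +1.5 mm x correction.

```bash
python3 -m pendant '[{"twist":[0,0,0],"xyz":[0,1.5,15],"claw":0.2},{"twist":[0,0,0],"xyz":[0,1.5,30],"claw":0.2},{"twist":[0,0,0],"xyz":[0,1.5,42],"claw":0.2},{"twist":[0,0,0],"xyz":[0,1.5,54],"claw":0.2},{"twist":[0,0,0],"xyz":[0,1.5,64],"claw":0.2},{"twist":[0,0,0],"xyz":[0,1.5,73],"claw":0.2},{"twist":[0,0,0],"xyz":[0,1.5,73],"claw":0.2},{"twist":[0,0,0],"xyz":[0,1.5,73],"claw":0.2}]' 60
python3 look.py c "[.514,.12,.18]"
```

```text
time_s: 5.68
tcp_pos: [0.5145, 0.0974, 0.1796]
orientation: [2.375, 2.056, 0.001]
wrist_force: [0.0, -1.0, -1.2]
grip_width: 0.0375
grasp_force: 60.7
5.675 [0.5145 0.0974 0.1796] [[0.143, 0.99, 0.001], [0.99, -0.143, 0.0], [0.0, 0.001, -1.0]] [ 0.01 -1.04 -1.22] 0.03750496915822837 60.694575011730194
scene 291 125 2.7857142857142856
top 210 153 3.25
```

View pics/c.png

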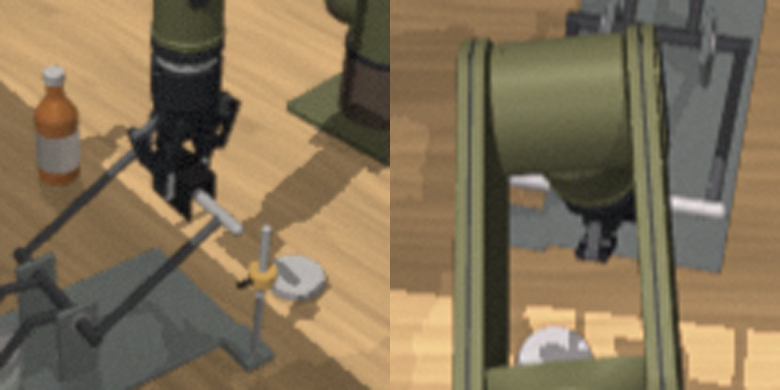

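The bar now emerges from the pad's slot, with the seat about 8 mm above the bar and no contact force. I'll seat it, then press part-way along the arc.

```bash
python3 -m pendant '[{"twist":[0,0,0],"xyz":[0,0,4],"claw":0.2},{"twist":[0,0,0],"xyz":[0,0,8],"claw":0.2},{"twist":[0,0,0],"xyz":[0,0,8],"claw":0.2},{"twist":[0,0,0],"xyz":[0,-3,14],"claw":0.2},{"twist":[0,0,0],"xyz":[0,-6,20],"claw":0.2},{"twist":[0,0,0],"xyz":[0,-10,29],"claw":0.2},{"twist":[0,0,0],"xyz":[0,-13,37],"claw":0.2},{"twist":[0,0,0],"xyz":[0,-15,44],"claw":0.2},{"twist":[0,0,0],"xyz":[0,-17,51],"claw":0.2},{"twist":[0,0,0],"xyz":[0,-17,51],"claw":0.2},{"twist":[0,0,0],"xyz":[0,-17,51],"claw":0.2}]' 80
python3 look.py d "[.50,.16,.14]"
```

```text
time_s: 7.15
tcp_pos: [0.4957, 0.1002, 0.1291]
orientation: [-2.374, -2.055, 0.002]
wrist_force: [-6.2, 0.7, 10.1]
grip_width: 0.0373
grasp_force: 83.7
7.15 [0.4957 0.1002 0.1291] [[0.143, 0.99, -0.002], [0.99, -0.143, 0.001], [0.0, -0.002, -1.0]] [-6.23  0.67 10.06] 0.03726945512294857 83.68043661117554
scene 302 139 2.7857142857142856
top 197 160 3.25
```

View pics/d.png

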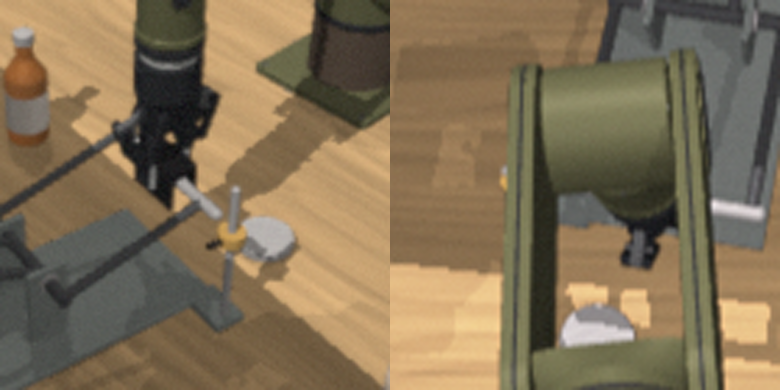

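The pad is pressing the bar with 10 N up on the tool. The bar end at scene crop (218,215) is still above the collar at (231,237). I'll refine the collar height with a colour mask and measure the bar end by intersecting its ray with the end plane.

```bash
python3 - <<'E'
from h import *
import cv2
def cen(f,x0,y0,x1,y1):
    h=cv2.cvtColor(f,cv2.COLOR_BGR2HSV)[y0:y1,x0:x1];m=(cv2.inRange(h,(15,165,110),(30,255,255)))
    k,_,st,c=cv2.connectedComponentsWithStats(m);i=1+st[1:,4].argmax();x,y,w,hh,a=st[i];print(st[i]+[x0,y0,0,0,0]);return (x0+x+(w-1)/2,y0+y+(hh-1)/2)
a=cen(cv2.imread("pics/scene0.png"),372,208,400,240);b=cen(cv2.imread("pics/top0.png"),226,205,250,228)
print(a,b,tri(a,b))
ax=np.array([.99,-.144,0]);ay=np.array([.144,.99,0])
for nm,px in[("rest",(377.4,207.4)),("now",(302+218/2.7857,139+214/2.7857))]:
    o,d=ray("scene",px);P0=np.array([.5289,.200,0]);t=(P0-o)@ay/(d@ay);print(nm,(o+t*d).round(4))
E
```

```text
Traceback (most recent call last):
ValueError: attempt to get argmax of an empty sequence
```

```bash
python3 - <<'E'
from h import *
import cv2
def cen(f,x0,y0,x1,y1):
    c=f[y0:y1,x0:x1].astype(int);h=cv2.cvtColor(f,cv2.COLOR_BGR2HSV)[y0:y1,x0:x1]
    m=((h[...,1]>150)&(h[...,2]>110)).astype(np.uint8)
    k,_,st,_=cv2.connectedComponentsWithStats(m)
    if k<2: print(h[...,1].max());return None
    x,y,w,hh,a=st[1+st[1:,4].argmax()];print(x0+x,y0+y,w,hh,a);return (x0+x+(w-1)/2,y0+y+(hh-1)/2)
a=cen(cv2.imread("pics/scene0.png"),372,208,400,240);b=cen(cv2.imread("pics/top0.png"),226,205,250,228)
if a and b: print(a,b,tri(a,b))
ay=np.array([.144,.99,0])
for nm,px in[("rest",(377.4,207.4)),("now",(302+218/2.7857,139+214/2.7857))]:
    o,d=ray("scene",px);t=(np.array([.5289,.200,0])-o)@ay/(d@ay);print(nm,(o+t*d).round(4))
E
```

```text
149
236 218 3 2 3
rest [0.5266 0.2003 0.1896]
now [0.5129 0.2023 0.1496]
```

The bar end is at about 0.150 m and the collar at about 0.130 m. I'll press 17 mm further along the arc, then re-check.

```bash
python3 -m pendant '[{"twist":[0,0,0],"xyz":[0,-2,5],"claw":0.2},{"twist":[0,0,0],"xyz":[0,-3,9],"claw":0.2},{"twist":[0,0,0],"xyz":[0,-4,13],"claw":0.2},{"twist":[0,0,0],"xyz":[0,-5,17],"claw":0.2},{"twist":[0,0,0],"xyz":[0,-5,17],"claw":0.2},{"twist":[0,0,0],"xyz":[0,-5,17],"claw":0.2},{"twist":[0,0,0],"xyz":[0,-5,17],"claw":0.2},{"twist":[0,0,0],"xyz":[0,-5,17],"claw":0.2}]' 80
python3 look.py e0 "[.50,.16,.14]"; python3 - <<'E'
from h import *
import cv2
f=cv2.cvtColor(optics.grab_frame("scene"),cv2.COLOR_RGB2BGR);cv2.imwrite("pics/e_full.png",f)
cv2.imwrite("pics/e.png",cv2.resize(f[185:245,345:405],(600,600),interpolation=cv2.INTER_CUBIC))
def cen(n,x0,y0,x1,y1):
    c=cv2.imread(f"pics/{n}.png")[y0:y1,x0:x1].astype(int);m=((c[...,2]-c[...,0]>85)).astype(np.uint8)
    k,_,st,_=cv2.connectedComponentsWithStats(m);x,y,w,h,a=st[1+st[1:,4].argmax()];print(n,x0+x,y0+y,w,h,a);return x0+x+(w-1)/2,y0+y+(h-1)/2
a=cen("scene0",375,212,395,234);b=cen("top0",228,205,246,226);print(tri(a,b))
E
```

```text
time_s: 8.25
tcp_pos: [0.4917, 0.1009, 0.1125]
orientation: [-2.375, -2.056, 0.0]
wrist_force: [-4.3, 0.9, 10.8]
grip_width: 0.0372
grasp_force: 83.7
8.25 [0.4917 0.1009 0.1125] [[0.143, 0.99, -0.0], [0.99, -0.143, 0.0], [0.0, -0.001, -1.0]] [-4.27  0.86 10.79] 0.03722849057316911 83.74983072280884
scene 302 139 2.7857142857142856
top 197 160 3.25
scene0 375 212 15 16 104
top0 231 210 11 11 78
(array([0.51582552, 0.21780976, 0.14650102]), np.float64(0.007622171190918536))
```

View pics/e.png

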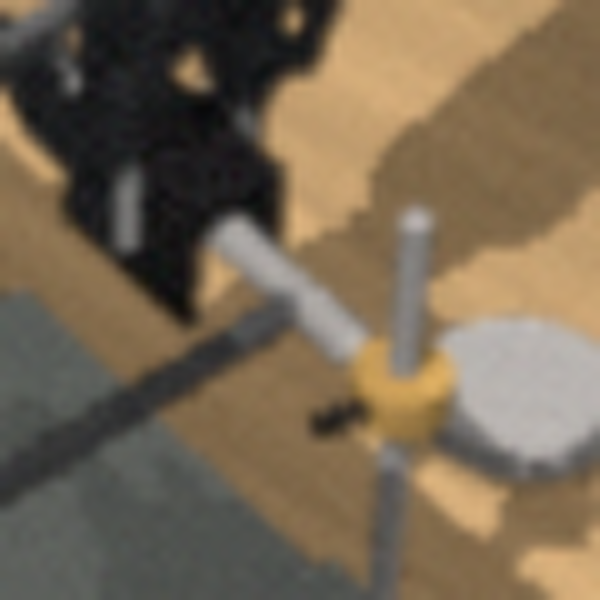

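The bar end, at crop (352,346), is now right beside the collar, at (405,389). I ignore the scene colour mask because it leaked into the wood. I'll compare heights by projection.

```bash
python3 - <<'E'
from h import *
ax=np.array([.99,-.144,0]);ay=np.array([.144,.99,0])
for px in[(380.2,219.6),(379.5,219)]:
    o,d=ray("scene",px);t=(np.array([.5289,.200,0])-o)@ay/(d@ay);print((o+t*d).round(4))
rod=np.array([.5122,.222,0])
for z in(.125,.13,.135):
    q=rod+[0,0,z];e=rod+.0203*ax-.024*ay-.0209*ax+[0,0,z];print(z,proj("scene",q).round(1),proj("top",q).round(1),"end if level",proj("scene",e).round(1))
E
```

```text
[0.5118 0.2025 0.1337]
[0.5148 0.202  0.1377]
0.125 [384.6 225. ] [236.8 216.5] end if level [379.9 220.5]
0.13 [384.7 223.8] [236.5 216.2] end if level [380.  219.3]
0.135 [384.9 222.5] [236.2 216. ] end if level [380.1 218.1]
```

The bar end is level with the collar to within about 2–3 mm, slightly high. I'll press 1.5 mm more, hold, then hand in.

```bash
python3 -m pendant '[{"twist":[0,0,0],"xyz":[0,0,1.5],"claw":0.2},{"twist":[0,0,0],"xyz":[0,0,1.5],"claw":0.2},{"twist":[0,0,0],"xyz":[0,0,1.5],"claw":0.2},{"twist":[0,0,0],"xyz":[0,0,1.5],"claw":0.2},{"twist":[0,0,0],"xyz":[0,0,1.5],"claw":0.2},{"twist":[0,0,0],"xyz":[0,0,1.5],"claw":0.2},{"twist":[0,0,0],"xyz":[0,0,1.5],"claw":0.2},{"twist":[0,0,0],"xyz":[0,0,1.5],"claw":0.2},{"twist":[0,0,0],"xyz":[0,0,1.5],"claw":0.2}]' 80 && python3 -c "
from workcell import arm
s=arm.read_state();print(s['wrist_force'],s['tcp_pos'])
if s['wrist_force'][2]>7: print(arm.close_job())"
```

```text
time_s: 9.52
tcp_pos: [0.4914, 0.1009, 0.1109]
orientation: [-2.374, -2.055, 0.001]
wrist_force: [-5.5, 0.6, 10.7]
grip_width: 0.0371
grasp_force: 83.8
[-5.54701786  0.58868493 10.66353678] [0.49135555 0.10092918 0.11090724]
the job is handed in; nothing more can be done
None
```

The job is handed in with the pad over the crossbar and held down at about 11 N; the bar measures level with the collar to within about 3 mm, and no verdict came back.

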